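Fit a servo's spring clip with a ratchet-handled compressor

ROBOT

A 6-joint arm with a two-finger parallel gripper is mounted at the origin on a cart in front of the work surface, level with it; the furniture and walls round the work are solid. World frame = base frame: x ahead of the robot, y to its left, z up, the work surface at z = 0. Lengths are in m, angles in rad, forces in N, time in s.
With the tool pointing down it reaches from about 0.3 to 0.75 m from the base axis. Payload 8.5 kg.
Tool frame: the origin (TCP) lies at the very end of the fingers, on their centre line; the grasp point (between the pads) lies 19 mm behind it; z points along the fingers, y is the line along which they close (so a half turn about z gives the same grasp; the last joint's range is limited). The gripper opens to 88 mm and grips with 3 to 60 N. Pads are 18 mm wide; open, the fingers measure 123 mm over their backs; the gripper's body (75 mm by 187 mm) begins 45 mm behind the grasp point.
Start: joints at [-1.443, 0.381, 1.297, -0, 1.464, -0.215], TCP at [0.185, -0.518, 0.239] pointing down, gripper open.
Joint ranges: [-3.11, 3.11], [-0.89, 2.33], [0.22, 2.48], [-1.42, 4.56], [0.17, 2.85], [-2.88, 2.88]. Speed limits (rad/s): [2.39, 2.39, 3.14, 3.14, 3.14, 3.14].

INTERFACE

Orientations are given as a unit quaternion [w, x, y, z].
In Python, from workcell import telemetry, eyes, ticket gives the robot as it stands.
- The arm moves only by the shell command python3 -m creep 'ROWS' [OPENING]. ROWS is text: rows parted by semicolons, each of 4 numbers parted by spaces: the shift along the tool's x, y, z in cm, then the turn about the tool's z in rad. In form: dx dy dz twist; .... A call has 1 to 20 rows; each row is the pose to reach, as a shift and turn from the pose commanded when the call began, along the tool's axes at that moment; what a row does not reach only later rows make up. A row lasts 1/10 s, in which the tool goes at most 50 mm and 8.59 degrees, less where a joint would pass 70% of its speed; a pose out of reach is approached as far as the arm can. A call with a gripper value outside its range is refused whole. OPENING is the closure, from 0 (fully open) to 1 (shut), set as the call begins (- or left out, the last holds). The fingers move at their own pace and stop on an object; the grip force is fixed at half the most. Time passes only in rows, so rows that repeat a pose let the fingers close. It gives the time, the measured TCP pose, the force, the opening and the grip force at its end, in the units of the state.
- telemetry.observe(): the state, without advancing time (a new reading comes with each control period).
- eyes.grab_frame(name): name is "side" or "top"; returns (picture, depth): 400x640x3 uint8, red, green, blue; 400x640 float32, m along the optical axis (not along the pixel's ray), 0 where there is no reading.
- eyes.camera_params(name): a dict with "fx", "fy", "cx", "cy" (pixels), "k1" (the pictures are not rectified: a ray, as slopes to the right and down, at radius r is drawn at 1 + k1 r^2 times it, then the intrinsics apply), "position" and "orientation" of the camera in the world. Camera axes: x right, y down, z forward; pixel columns grow to the right and rows downward; lengths in m; the calibration is good to about 2 mm. A picture is of the moment at which its call begins. camera_params takes no time and is no camera call.
- ticket.job_done(): hands the job in; it is judged then, once.
The state is a dict: "t": time; "joint_positions": joint angles; "qvel": joint speeds; "joint_torque": joint torques, N m; "tcp_pos": TCP position; "tool_rot": TCP orientation; "force": force on the tool from outside, world axes, zero at the start; "wrist_torque": the same for the moment, N m; "grip_width": finger opening in m; "finger_force": force on a finger pad.
Only numpy, scipy, OpenCV 4.12 (cv2) and the standard library are available. Lean on these libraries where they do the work, as an engineer would, in place of code of your own. Each camera call takes 0.05 s, during which the arm holds its last target. There are 200 camera calls.

TASK

Squeeze the two ring handles of the spring compressor together until its second ratchet tooth holds by itself, no further, so that the retainer bares the groove in the servo rod. Push the smaller of the two clips fully down over the groove, let go of it, then gently press the moving ring sideways (down) out of its teeth so that the handles spring open and the spring traps the clip. Do not force anything, and leave the grease can, the gear set and the loose piston where they stand.

Things in the scene. Friction and masses are not known exactly. Their poses are not given: they have to be found in the camera images.
- compressor: Scissor-handled spring compressor on a 175 x 135 x 12 mm wooden board, fixed to the bench. Origin: underside of the board, below the pivot bolt. x runs from the two finger-ring handles (at -x, overhanging the board, nearest the robot) to the jaws at +x; z up. In the jaws lies a servo piston, its rod along y at x = 75, z = 55 mm, with a coil spring and a retainer disc round the rod
- fixed_ring (a point): Centre of the fixed handle's ring, (-112, 14, 48.5) mm in the compressor frame. Both rings are ovals 36 mm long (x) and 22 mm wide (y) of 6.8 mm round steel bar, polished and slippery
- moving_ring (a point): Centre of the moving handle's ring, 56.5 mm above the bench. Compressor frame: open (-108, -32) mm, 68 mm over both rings' outer sides; at the second tooth (-112, -14) mm, 50 mm over both. It swings about the pivot, to +y to close
- moving_handle: Moving handle: shank, ratchet pawl and ring. Origin at its root, 84 mm from the ring's centre. It flexes: pressed down at the ring it gives about 1.4 mm per newton after the first 3.6 N, leaves the teeth 2 to 4 mm down (5 to 7 N) and then swings open by itself if kept down; hard stop at 7 mm. More than 35 N from the fingers bends it
- jaw_arm (a joint): Angle of the moving arm, rad: 0 open (it springs back there), growing as the handles close; 1 mm at the ring is 0.009. The pawl holds at about 0.12 (first tooth, too little), 0.16 (second, wanted), 0.20 (third, spring crushed): squeeze to about 0.175 and let go, it settles back; never pass 0.2. Squeeze at the rings: 5 N at 0.05, about 13 N over the first tooth, 17 N over the second
- rack (a point): Top of the bridge over the shanks that carries the ratchet teeth, 66 mm above the bench, 28 mm from the rings' centres; the bridge is 10 mm (x) x 30 mm (y)
- retainer (a joint): How far the retainer disc (45 mm across, top 77.5 mm above the bench, 6 mm thick) is pushed along the rod to -y against the spring, m: about 0 = free, covering the groove; 0.0095 at the second tooth, groove bare; 0.006 when it rests on a seated clip (8 N)
- groove (a point): Middle of the groove in the servo rod if the servo lay centred: it lies loose in its trough and its rod sits up to 4.5 mm to either side of this point along x, not measured: feel for it. On the rod's axis, 55 mm above the bench; axes as the compressor's. The neck in the groove is 10 mm square, 9 mm wide (y), between the round 16 mm rod and rod end (17 mm to +y)
- fork (a point): Bottom of the moving jaw, a fork open upward that pushes on the retainer: 34 mm above the bench, its two legs 16.5 to 21.5 mm either side of this point (along the compressor's x), tops 67 mm above the bench. It swings with the moving handle. The clip goes down between the legs
- clip: The clip to fit (the smaller): steel C-washer plate 20 mm wide (x), 6 mm thick (y), upright in the wooden block, slot downward. Origin: centre of the underside of its legs; z up. Slot 11 mm wide, closed end 17 mm above the origin, leg tips bevelled outside and on the flats, not at the slot. On top a ribbed dark grip, 20 mm (x) by 10 mm (y), from 36 to 68 mm above the origin. Either way round fits. 40 to 80 g
- clip_eye (a point): The point of the clip, 12 mm above its origin, that lies on the rod's axis when the clip is fully down; axes as the clip's
- big_clip: The clip of the next size, not wanted: the same but 30 mm wide, slot 18 mm, grip 28 mm wide
- clip_block: Wooden block 130 (x) x 46 (y) x 30 mm, fixed, with one groove 7.4 mm wide and 18 mm deep along its x, in which the two clips stand about 60 mm apart, either one at either end. Origin: centre of its underside
- grease_can: Blue open grease can, 90 mm across, 99 mm high; origin at its underside
- planet_carrier: Steel planet gear set, 66 mm across, 30 mm high; origin at its underside
- servo_piston: Loose aluminium piston, 52 mm across, 61 mm high; origin at its underside
There are look-alikes about, which are no part of the job. Leave any orange or turquoise look-alike of the clip alone.

How it is judged:
By the outcome, as a careful person would: the job done as asked, in the order asked, and still so for the second after the job is handed in, with the robot touching nothing.
It also fails if it takes over 72 s, if anything falls off the work surface, if the arm or the gripper's body presses on something with over 40 N, if the wrist force passes 120 N, or if a joint passes its speed limit or range.

## Working session

There is one attempt and no reset: what is moved stays moved. The work goes in short steps, Python scripts to look and compute and a shell command to move; the robot and the scene stay as the last step left them, time stands still between calls to the robot, and variables do not carry over. Pictures are saved under pics/ and viewed, at most 10 in all, crops included, and the job is handed in when it is done.

```bash
mkdir -p pics; cat > h.py <<'E'
import numpy as np, cv2
from scipy.spatial.transform import Rotation as R
from workcell import telemetry, eyes, ticket
def grab(n):
    p,d=eyes.grab_frame(n); np.savez('pics/%s_last.npz'%n,p=p,d=d); return p,d
def cam(n):
    c=eyes.camera_params(n); q=c['orientation']
    return c,R.from_quat([q[1],q[2],q[3],q[0]]).as_matrix(),np.array(c['position'])
def rays(n,uv):
    c,Rm,p=cam(n); K=np.array([[c['fx'],0,c['cx']],[0,c['fy'],c['cy']],[0,0,1.]])
    x=cv2.undistortPoints(np.array(uv,float).reshape(-1,1,2),K,np.array([c['k1'],0,0,0.])).reshape(-1,2)
    return np.c_[x,np.ones(len(x))]@Rm.T,p
def atz(n,uv,z):
    r,p=rays(n,uv); z=np.broadcast_to(z,len(r)); return p+r*((z-p[2])/r[:,2])[:,None]
def cloud(n,d):
    v,u=np.mgrid[:400,:640]; r,p=rays(n,np.c_[u.ravel(),v.ravel()])
    return (p+r*d.reshape(-1,1)).reshape(400,640,3)
def proj(n,P):
    c,Rm,p=cam(n); q=(np.atleast_2d(P)-p)@Rm; x=q[:,:2]/q[:,2:]; r2=(x**2).sum(1,keepdims=True)
    return x*(1+c['k1']*r2)*[c['fx'],c['fy']]+[c['cx'],c['cy']]
def st():
    s=telemetry.observe(); q=s['tool_rot']; print('t',s['t'],'tcp',np.round(s['tcp_pos'],4),'F',np.round(s['force'],1),'T',np.round(s['wrist_torque'],2),'w',s['grip_width'],s['finger_force'],'\nR',np.round(R.from_quat([q[1],q[2],q[3],q[0]]).as_matrix(),3).tolist()); return s
def crop(img,x0,y0,x1,y1,k,f):
    cv2.imwrite(f,cv2.resize(img[y0:y1,x0:x1,::-1],None,fx=k,fy=k,interpolation=cv2.INTER_CUBIC))
E
python3 - <<'E'
from h import *
st()
for n in('top','side'):
    p,d=grab(n); print({k:np.round(v,4) for k,v in eyes.camera_params(n).items()}); crop(p,0,0,640,400,1.25,f'pics/{n}0.png')
E
```

```text
t 0.0 tcp [ 0.1848 -0.5177  0.2382] F [-1.2  0.4 -0.1] T [0.   0.07 0.  ] w 0.08782945867404303 0.0 
R [[0.942, 0.336, -0.0], [0.336, -0.942, 0.001], [0.0, -0.001, -1.0]]
{'fx': np.float64(512.6734), 'fy': np.float64(512.6734), 'cx': np.float64(323.7106), 'cy': np.float64(206.9912), 'k1': np.float64(-0.1082), 'position': array([0.3754, 0.1006, 1.1646]), 'orientation': array([-0.034 ,  0.7102, -0.7014,  0.0498])}
{'fx': np.float64(396.0814), 'fy': np.float64(396.0814), 'cx': np.float64(319.9498), 'cy': np.float64(195.3011), 'k1': np.float64(-0.0792), 'position': array([0.3377, 0.8492, 0.4221]), 'orientation': array([ 0.0607, -0.072 ,  0.8379, -0.5376])}
```

View pics/top0.png

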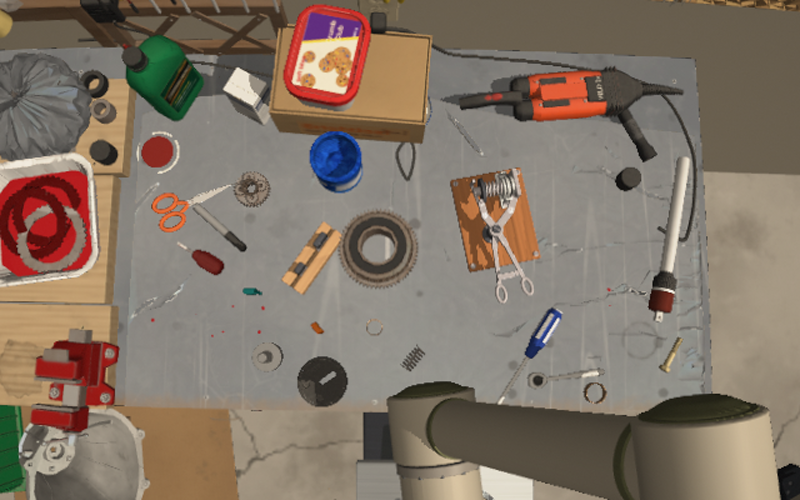

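View pics/side0.png

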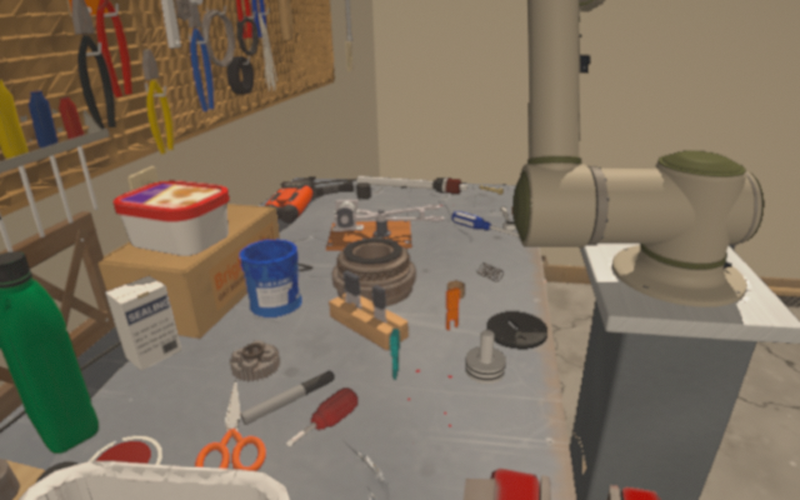

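The top picture shows the compressor at about (495,230) and the clip block at (310,257), both in 1.25x pixels. The side view shows the block at (368,315) with two dark grips. I'll enlarge both.

```bash
python3 - <<'E'
from h import *
z=np.load('pics/top_last.npz'); p=z['p']
a=cv2.resize(p[130:245,350:440,::-1],None,fx=5,fy=5,interpolation=cv2.INTER_CUBIC)
b=cv2.resize(p[170:245,220:280,::-1],None,fx=5,fy=5,interpolation=cv2.INTER_CUBIC)
b=cv2.copyMakeBorder(b,0,a.shape[0]-b.shape[0],0,0,cv2.BORDER_CONSTANT)
cv2.imwrite('pics/c1.png',np.hstack([a,b]))
X=cloud('top',z['d']); np.save('pics/X0.npy',X)
# high points in block area
m=X[170:245,220:280]; 
for lo,hi in((.022,.036),(.07,.1)):
    k=(m[...,2]>lo)&(m[...,2]<hi)
    q=m[k]; print(lo,len(q),q.mean(0).round(4)); 
    if lo<.05: print(cv2.minAreaRect((q[:,:2]*1000).astype(np.float32)))
    else:
        n,l,s,c=cv2.connectedComponentsWithStats(k.astype(np.uint8))
        for i in range(1,n):
            q=m[l==i]; print(s[i,4],q.mean(0).round(4),cv2.minAreaRect((q[:,:2]*1000).astype(np.float32)),np.median(q[:,2]))
m=X[130:245,350:440]; k=(m[...,2]>.007)&(m[...,2]<.018); q=m[k]; print(len(q),cv2.minAreaRect((q[:,:2]*1000).astype(np.float32)),np.median(q[:,2]))
b=cv2.boxPoints(cv2.minAreaRect((q[:,:2]*1000).astype(np.float32)));print(b)
E
```

```text
0.022 966 [0.5114 0.2372 0.0295]
((506.9795837402344, 215.0266876220703), (96.52262878417969, 150.53285217285156), 55.212059020996094)
0.07 125 [0.5167 0.2347 0.078 ]
67 [0.5359 0.2248 0.0784] ((536.4463500976562, 224.87355041503906), (10.584270477294922, 27.41244125366211), 54.796329498291016) 0.07859093036655729
7 [0.531  0.1736 0.0729] ((531.253662109375, 174.398681640625), (10.957886695861816, 2.3802738189697266), 1.3478646278381348) 0.07247170039878847
1 [0.5218 0.1732 0.0721] ((521.8094482421875, 173.1508026123047), (0.0, 0.0), 0.0) 0.07207111780170439
50 [0.489  0.2577 0.0782] ((489.5192565917969, 258.6796875), (11.275298118591309, 19.947540283203125), 51.95223617553711) 0.07841142846359184
2969 ((554.8472290039062, -84.45288848876953), (249.75189208984375, 165.98690795898438), 7.764029026031494) 0.011575667697225178
[[ 419.90417   -19.09018 ]
 [ 442.32788  -183.55547 ]
 [ 689.7903   -149.8156  ]
 [ 667.3666     14.649689]]
```

View pics/c1.png

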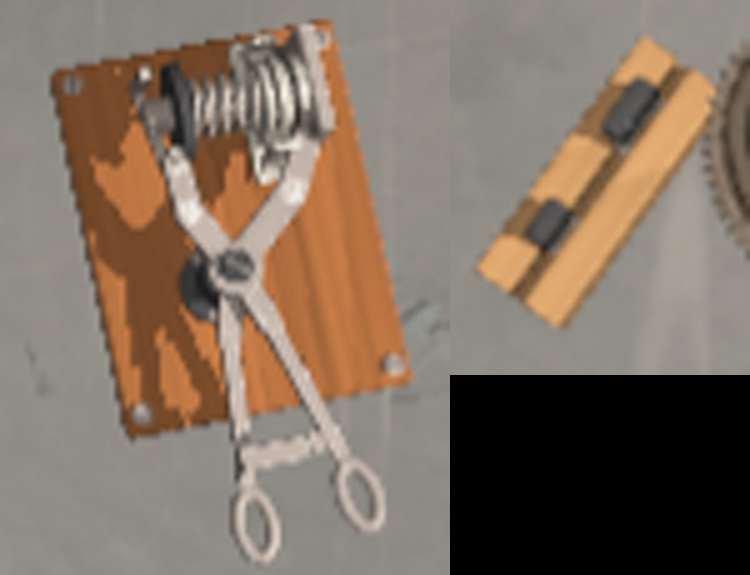

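The enlarged crop shows the board corners at (52,73), (330,22), (410,380) and (132,437), the rings at (257,523) fixed and (360,493) moving, and the pivot at (237,265). The small clip's grip is at (550,225) and the big one's at (632,110).

```bash
python3 - <<'E'
from h import *
f=lambda u:np.array(u)/5+[350,130]-0.4
W=atz('top',f([(52,73),(330,22),(410,380),(132,437)]),.012)[:,:2]
print('sides',np.linalg.norm(W-np.roll(W,-1,0),axis=1).round(4),W.round(4).tolist())
fr=atz('top',f([(257,523)]),.0485)[0];mr=atz('top',f([(360,493)]),.0565)[0];pv=atz('top',f([(237,265)]),.072)[0]
print('fr',fr,'mr',mr,'dist',np.linalg.norm((fr-mr)[:2]),'pivot',pv)
x1=W[0]-W[3];x2=W[1]-W[2];y1=W[0]-W[1];y2=W[3]-W[2]
for v,o in((x1,0),(x2,0),(y1,90),(y2,90)): print(np.degrees(np.arctan2(v[1],v[0]))-o)
v=fr-mr;print('ring yaw',np.degrees(np.arctan2(v[1],v[0])-np.arctan2(46,-4)))
# fit pose from rings + yaw candidates
X=np.load('pics/X0.npy')
for nm,(u,v_) in dict(fr=(257,523),mr=(360,493),piv=(237,265),rack=(285,452),ret=(178,105)).items():
    i,j=int(v_/5+130),int(u/5+350); m=X[i-4:i+5,j-4:j+5].reshape(-1,3); print(nm,'maxz',m[:,2].max().round(4),m[m[:,2]>m[:,2].max()-.006].mean(0).round(4))
yaw=np.radians(np.mean([np.degrees(np.arctan2(v[1],v[0]))-o for v,o in((x1,0),(x2,0),(y1,90),(y2,90))]))
Rz=np.array([[np.cos(yaw),-np.sin(yaw)],[np.sin(yaw),np.cos(yaw)]])
print('yaw',np.degrees(yaw)); 
for P,l in((fr,(-.112,.014)),(mr,(-.108,-.032)),(pv,(0,0))): print('origin',P[:2]-Rz@np.array(l))
for l in W: print('corner local',(Rz.T@(l-pv[:2])).round(4))
E
```

```text
sides [0.1326 0.171  0.131  0.1722] [[0.66, -0.0065], [0.687, -0.1364], [0.5196, -0.1712], [0.4918, -0.0432]]
fr [ 0.4509012  -0.09379093  0.0485    ] mr [ 0.46396895 -0.13790618  0.0565    ] dist 0.04601001051901635 pivot [ 0.56137928 -0.08170568  0.072     ]
12.304605011850448
11.752297958922659
11.726910834079746
12.26364682548163
ring yaw 11.530520561336353
fr maxz 1.1646 [0.3754 0.1006 1.1646]
mr maxz 0.0651 [ 0.4638 -0.1393  0.0609]
piv maxz 0.0669 [ 0.5622 -0.0833  0.0637]
rack maxz 0.0756 [ 0.4808 -0.1015  0.0719]
ret maxz 0.0798 [ 0.6318 -0.0584  0.0758]
yaw 12.011865157583621
origin [ 0.56336251 -0.0841756 ]
origin [ 0.56294459 -0.08413049]
origin [ 0.56137928 -0.08170568]
corner local [0.1122 0.053 ]
corner local [ 0.1115 -0.0796]
corner local [-0.0595 -0.0789]
corner local [-0.0601  0.0521]
```

```bash
cat >> h.py <<'E'
O=np.array([.563,-.084]); YAW=np.radians(12.0)
def cw(x,y):  # comp mm -> world
    c,s=np.cos(YAW),np.sin(YAW); return O+np.array([[c,-s],[s,c]])@np.array([x,y])/1000
def rel(P,yaw):
    s=telemetry.observe(); q=s['tool_rot']; Rm=R.from_quat([q[1],q[2],q[3],q[0]]).as_matrix()
    y0=np.arctan2(Rm[1,0],Rm[0,0]); print('rows cm',np.round((Rm.T@(np.array(P)-s['tcp_pos']))*100,2),'twist',round(y0-yaw,4),'yaw now',np.degrees(y0).round(2))
def loc():  # tcp in comp frame
    s=telemetry.observe(); c,n=np.cos(YAW),np.sin(YAW); r=np.array([[c,n],[-n,c]])
    print('comp xy',(r@(np.array(s['tcp_pos'][:2])-O)*1000).round(1),'z',s['tcp_pos'][2]*1000,'Fcomp',(r@np.array(s['force'][:2])).round(1),s['force'][2],'w',s['grip_width']*1000,s['finger_force'],'t',s['t'])
E
python3 - <<'E'
from h import *
rel([*cw(-110.5,-9),.12],YAW)
E
```

```text
rows cm [ 39.12 -28.7   11.87] twist 0.1333 yaw now 19.64
```

```bash
python3 -m creep '2 -1.5 0 0; 5 -3.7 0 .05; 8.5 -6.2 0 .133; 12 -8.8 1 .133; 15.5 -11.4 2 .133; 19 -14 3 .133; 22.5 -16.5 4 .133; 26 -19 5 .133; 29.5 -21.6 6.5 .133; 33 -24.2 8 .133; 36 -26.4 9.5 .133; 38 -27.9 10.8 .133; 39.1 -28.7 11.8 .133; 39.1 -28.7 11.8 .133' 0; python3 -c "
from h import *
loc();rel([*cw(-110.5,-9),.036],YAW)"
```

```text
t: 1.5
tcp_pos: [0.4565, -0.1152, 0.1196]
tool_rot: [-0.001, 0.994, 0.106, -0.001]
force: [0.0, 0.0, -0.4]
grip_width: 0.0881
finger_force: 0.0
comp xy [-110.6   -8.4] z 119.62547988231427 Fcomp [0. 0.] -0.35178330881854925 w 88.12357759999277 0.0 t 1.5
rows cm [0.03 0.07 8.36] twist 0.0024 yaw now 12.14
```

```bash
python3 -m creep '0 0 2 0; 0 0 4.5 0; 0 0 7 0; 0 0 8 0; 0 0 8.3 0; 0 0 8.3 0' 0; python3 -m creep '0 0 0 0;0 0 0 0;0 0 0 0' 0.16; python3 -c "
from h import *
loc()
p,d=grab('top'); crop(p,360,150,440,260,5,'pics/r1.png')"
```

```text
t: 2.1
tcp_pos: [0.4568, -0.1169, 0.0383]
tool_rot: [0.0, 0.995, 0.104, 0.0]
force: [0.7, 0.4, -0.9]
grip_width: 0.0883
finger_force: 0.0
t: 2.4
tcp_pos: [0.4569, -0.1164, 0.0383]
tool_rot: [0.0, 0.994, 0.105, 0.0]
force: [0.3, -0.1, -0.3]
grip_width: 0.074
finger_force: 0.0
comp xy [-110.5   -9.6] z 38.31977583384554 Fcomp [ 0.3 -0.2] -0.28076904756124865 w 73.95111486441783 0.0 t 2.4
```

View pics/r1.png

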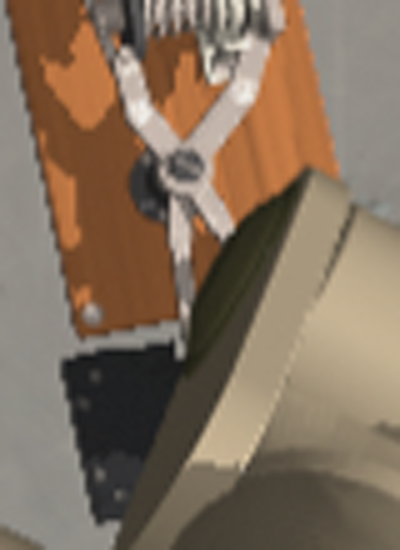

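The arm hides the rings at (250,400), so from here I go by width and force.

```bash
python3 -m creep '0 0 0 0;0 -.05 0 0;0 -.1 0 0;0 -.1 0 0' 0.25; python3 -c "
from h import *
loc()"
```

```text
t: 2.85
tcp_pos: [0.4562, -0.1141, 0.0378]
tool_rot: [-0.001, 0.995, 0.104, -0.0]
force: [0.7, 6.8, 2.3]
grip_width: 0.066
finger_force: 5.8
comp xy [-110.8   -7.3] z 37.849899103665436 Fcomp [2.1 6.5] 2.2675824685587065 w 65.99803281859656 5.7543461211025715 t 2.85
```

```bash
python3 -m creep '0 -.15 0 0;0 -.3 0 0;0 -.4 0 0;0 -.4 0 0' 0.32; python3 -c "
from h import *
loc()"; python3 -m creep '0 -.1 0 0;0 -.2 0 0;0 -.2 0 0' 0.36; python3 -c "
from h import *
loc()"
```

```text
t: 3.25
tcp_pos: [0.4556, -0.1111, 0.0379]
tool_rot: [-0.0, 0.995, 0.105, -0.0]
force: [-0.2, 3.5, 2.9]
grip_width: 0.06
finger_force: 6.3
comp xy [-110.7   -4.2] z 37.877287946326334 Fcomp [0.5 3.4] 2.9335229886783365 w 60.00937654838129 6.328183327786974 t 3.25
t: 3.55
tcp_pos: [0.4552, -0.1095, 0.0379]
tool_rot: [0.0, 0.995, 0.105, 0.0]
force: [-0.3, 2.7, 4.8]
grip_width: 0.0564
finger_force: 8.3
comp xy [-110.7   -2.5] z 37.88349583386512 Fcomp [0.3 2.7] 4.750910954434379 w 56.44078474371712 8.31346618680982 t 3.55
```

```bash
python3 -m creep '0 -.1 0 0;0 -.18 0 0;0 -.18 0 0' 0.40; python3 -c "
from h import *
loc()"; python3 -m creep '0 -.1 0 0;0 -.15 0 0;0 -.15 0 0' 0.43; python3 -c "
from h import *
loc()"
```

```text
t: 3.85
tcp_pos: [0.4548, -0.1076, 0.0378]
tool_rot: [-0.0, 0.994, 0.105, 0.0]
force: [-0.1, 3.0, 3.1]
grip_width: 0.0533
finger_force: 4.6
comp xy [-110.7   -0.6] z 37.751325354034066 Fcomp [0.5 3. ] 3.1065873105913675 w 53.27820514047569 4.64748845086433 t 3.85
t: 4.15
tcp_pos: [0.4545, -0.1065, 0.0378]
tool_rot: [0.0, 0.995, 0.105, -0.0]
force: [-1.8, -0.9, 1.6]
grip_width: 0.0505
finger_force: 13.0
comp xy [-110.8    0.5] z 37.75335361686288 Fcomp [-2.  -0.5] 1.6172824746397008 w 50.45348962548982 12.968053246477211 t 4.15
```

```bash
python3 -m creep '0 -.05 0 0;0 -.1 0 0;0 -.1 0 0' 0.45; python3 -c "
from h import *
loc()"
```

```text
t: 4.45
tcp_pos: [0.4544, -0.1058, 0.0377]
tool_rot: [0.0, 0.995, 0.105, 0.0]
force: [-1.8, -4.4, 3.1]
grip_width: 0.0488
finger_force: 17.5
comp xy [-110.8    1.3] z 37.7495856936201 Fcomp [-2.6 -3.9] 3.064550823375404 w 48.76127268965099 17.4912493606098 t 4.45
```

```bash
python3 -m creep '0 0 0 0;0 -.02 0 0;0 -.02 0 0' 0.455; python3 -c "
from h import *
loc()"
```

```text
t: 4.75
tcp_pos: [0.4545, -0.1051, 0.0378]
tool_rot: [0.0, 0.994, 0.105, 0.0]
force: [-0.0, -2.4, 2.1]
grip_width: 0.0482
finger_force: 5.0
comp xy [-110.6    1.9] z 37.77296070655908 Fcomp [-0.5 -2.3] 2.0878835719474087 w 48.1988740124776 4.971005246043205 t 4.75
```

```bash
python3 -m creep '0 .05 0 0;0 .05 0 0;0 .05 0 0' 0.43; python3 -c "
from h import *
loc()";  python3 -m creep '0 0 0 0;0 0 0 0;0 0 0 0' 0.38; python3 -c "
from h import *
loc()"; python3 -m creep '0 0 0 0;0 0 0 0' 0.2; python3 -c "
from h import *
loc()"
```

```text
t: 5.05
tcp_pos: [0.4543, -0.1053, 0.0376]
tool_rot: [-0.0, 0.994, 0.105, -0.0]
force: [-0.8, 0.3, -0.6]
grip_width: 0.0505
finger_force: 0.0
comp xy [-110.8    1.7] z 37.64411226842229 Fcomp [-0.7  0.5] -0.5715615718771361 w 50.45129757002339 0.0 t 5.05
t: 5.35
tcp_pos: [0.4543, -0.1055, 0.0377]
tool_rot: [-0.0, 0.995, 0.105, -0.0]
force: [0.4, -0.3, -0.3]
grip_width: 0.0545
finger_force: 0.0
comp xy [-110.7    1.6] z 37.7283656620739 Fcomp [ 0.4 -0.4] -0.3014476635557381 w 54.54948630561843 0.0 t 5.35
t: 5.55
tcp_pos: [0.4544, -0.1055, 0.0378]
tool_rot: [0.0, 0.995, 0.105, 0.0]
force: [0.1, -0.0, -0.9]
grip_width: 0.0685
finger_force: 0.0
comp xy [-110.7    1.6] z 37.75071868644527 Fcomp [ 0.1 -0.1] -0.8980553925274197 w 68.51021244579134 0.0 t 5.55
```

The second tooth holds: the force fell to 0 at 50.4 mm over both rings. Next is the clip.

```bash
python3 -c "
from h import *
rel([.4892,.2583,.16],np.radians(54.4)); print(telemetry.observe()['joint_positions'])"
```

```text
rows cm [ 10.98 -34.86 -12.22] twist -0.7397 yaw now 12.02
[-4.82797391e-01  5.06668483e-01  1.80041991e+00  1.82058512e-05
  8.34476938e-01  8.78180746e-01]
```

```bash
python3 -m creep '0 0 -1.5 0;0 0 -4 0;0 0 -7.5 0;0 -1 -11 -.05;.6 -3 -12.2 -.15;1.5 -6 -12.2 -.25;2.6 -9.5 -12.2 -.35;3.8 -13 -12.2 -.45;5 -16.5 -12.2 -.55;6.2 -20 -12.2 -.65;7.4 -23.5 -12.2 -.74;8.6 -27 -12.2 -.74;9.7 -30.5 -12.2 -.74;10.5 -33 -12.2 -.74;10.9 -34.4 -12.2 -.74;11 -34.8 -12.2 -.74;11 -34.9 -12.2 -.74;11 -34.9 -12.2 -.74' 0.2; python3 - <<'E'
from h import *
loc(); rel([.4892,.2583,.052],np.radians(54.4))
a,_=grab('side'); b,_=grab('top')
a=cv2.resize(a[200:300,230:360,::-1],None,fx=3,fy=3,interpolation=cv2.INTER_CUBIC)
b=cv2.resize(b[125:205,355:430,::-1],None,fx=5,fy=5,interpolation=cv2.INTER_CUBIC)
h=max(a.shape[0],b.shape[0]); f=lambda i:cv2.copyMakeBorder(i,0,h-i.shape[0],0,0,cv2.BORDER_CONSTANT)
cv2.imwrite('pics/s2.png',np.hstack([f(b),f(a)]))
E
```

```text
t: 7.35
tcp_pos: [0.4893, 0.2578, 0.1598]
tool_rot: [0.0, 0.89, 0.457, -0.0]
force: [0.9, -0.2, 0.7]
grip_width: 0.0707
finger_force: 0.0
comp xy [ -1.  349.7] z 159.774393224991 Fcomp [ 0.8 -0.4] 0.7408298470085258 w 70.65316460481358 0.0 t 7.35
rows cm [ 0.04 -0.03 10.78] twist -0.0006 yaw now 54.36
```

View pics/s2.png

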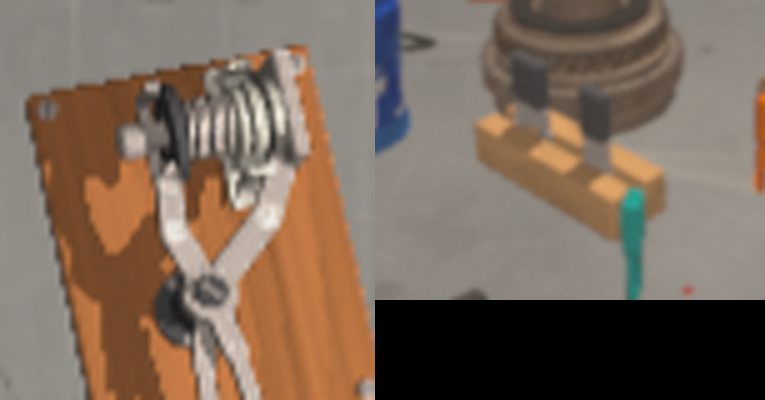

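The compressor now shows the rod end at (132,140) and the retainer pushed right to (172,130). The side view shows the smaller grip at (595,115). I descend over it.

```bash
python3 -m creep '0 0 0 0;0 0 2 0;0 0 4.5 0;0 0 7 0;0 0 9 0;0 0 10.2 0;0 0 10.8 0;0 0 10.8 0' 0.6; python3 -m creep '0 0 0 0;0 0 0 0;0 0 0 0;0 0 0 0' 1;  python3 -c "
from h import *
loc()"
```

```text
t: 8.25
tcp_pos: [0.4893, 0.2586, 0.0516]
tool_rot: [-0.0, 0.889, 0.457, -0.0]
force: [0.1, -0.3, -0.2]
grip_width: 0.0353
finger_force: 0.0
t: 8.65
tcp_pos: [0.4897, 0.2588, 0.0524]
tool_rot: [0.0, 0.889, 0.457, 0.001]
force: [-0.5, -0.8, 3.6]
grip_width: 0.0197
finger_force: 30.0
comp xy [ -0.4 350.6] z 52.39937962684425 Fcomp [-0.6 -0.7] 3.6285052955723933 w 19.7060652170016 30.000490411184728 t 8.65
```

I hold the small clip (19.7 mm wide). I lift it and look closely at the rod end in the last top picture.

```bash
python3 -m creep '0 0 -1 0;0 0 -2.5 0;0 0 -5 0;0 0 -8 0;0 0 -10.8 0;0 0 -12 0;0 0 -12 0'; python3 - <<'E'
from h import *
loc()
z=np.load('pics/top_last.npz'); crop(z['p'],371,136,411,168,18,'pics/g3.png')
X=cloud('top',z['d'])
for (u,v) in ((381,152),(385,150),(387,146),(389,152),(390,156)): print(u,v,X[v,u].round(4))
# projections of expected features
for y in (0,5,10,15,20,25,30,35,40,45,50): print(y,(proj('top',[*cw(75,y),.063])[0]).round(1),((proj('top',[*cw(75,y),.0775])[0]-[371,136])*18).round())
E
```

```text
t: 9.35
tcp_pos: [0.4896, 0.2589, 0.1732]
tool_rot: [0.0, 0.889, 0.457, 0.001]
force: [-0.2, 0.0, -0.9]
grip_width: 0.0193
finger_force: 30.0
comp xy [ -0.5 350.7] z 173.18103977490077 Fcomp [-0.2  0.1] -0.8557582944111131 w 19.31963915327428 29.99982497189194 t 9.35
381 152 [ 0.6304 -0.0481  0.0643]
385 150 [ 0.6352 -0.057   0.0639]
387 146 [ 0.6447 -0.0617  0.0624]
389 152 [ 0.6305 -0.0656  0.0655]
390 156 [ 0.6206 -0.0671  0.0698]
0 [390.1 149.7] [361. 219.]
5 [387.9 150.1] [321. 226.]
10 [385.7 150.5] [281. 234.]
15 [383.5 150.9] [241. 242.]
20 [381.3 151.3] [201. 249.]
25 [379.1 151.8] [161. 257.]
30 [376.9 152.2] [120. 265.]
35 [374.6 152.6] [ 80. 272.]
40 [372.4 153. ] [ 40. 280.]
45 [370.2 153.5] [ -0. 288.]
50 [368.  153.9] [-41. 295.]
```

View pics/g3.png

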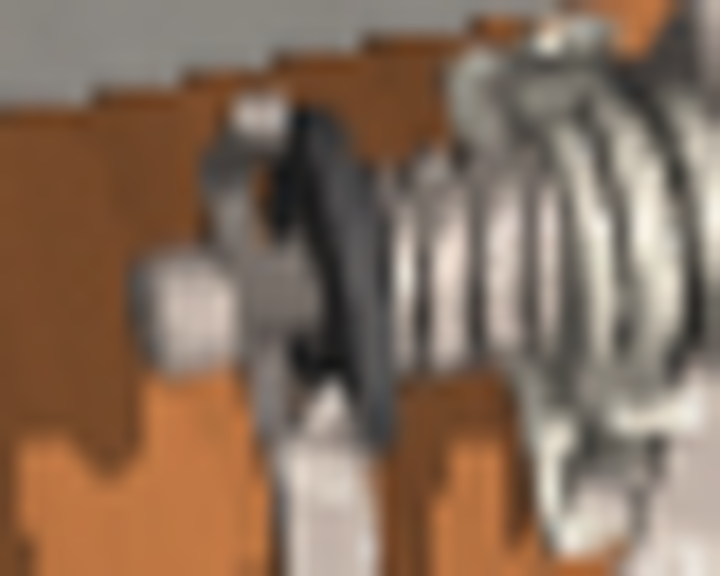

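In the crop the rod end runs from col 138 to col 240 (groove wall), rows 245–375. The neck runs to about col 315, and the fork leg tips are at (258,115) and (325,405).

```bash
python3 - <<'E'
from h import *
f=lambda c:(np.array(c,float)+.5)/18-.5+[371,136]
c,n=np.cos(YAW),np.sin(YAW); r=np.array([[c,n],[-n,c]])
L=lambda P:(r@(P[:2]-O)*1000).round(2)
for nm,px,z in (('tip',(138,312),.055),('wall',(240,310),.0625),('wall2',(315,295),.0625),('top edge rod end',(188,246),.055),('bottom',(188,375),.055),('neck',(275,256),.060),('neckb',(275,330),.060),('leg+',(255,118),.067),('leg-',(325,405),.067),('leg- ',(318,400),.067)):
    P=atz('top',[f(px)],z)[0]; print(nm,P.round(4),L(P))
E
```

```text
tip [ 0.6305 -0.0431  0.055 ] [74.53 26.01]
wall [ 0.6293 -0.0547  0.0625] [70.92 14.93]
wall2 [ 0.6313 -0.0639  0.0625] [71.    5.44]
top edge rod end [ 0.6389 -0.0493  0.055 ] [81.5  18.15]
bottom [ 0.6227 -0.0492  0.055 ] [65.61 21.61]
neck [ 0.6367 -0.0594  0.06  ] [77.22  8.76]
neckb [ 0.6274 -0.0593  0.06  ] [68.13 10.75]
leg+ [ 0.6523 -0.056   0.067 ] [93.17  8.81]
leg- [ 0.6166 -0.0644  0.067 ] [56.49  8.05]
leg-  [ 0.6172 -0.0635  0.067 ] [57.26  8.76]
```

```bash
python3 -c "
from h import *
print(cw(73.2,36)); rel([*cw(73.2,36),.15],YAW+np.pi/2)"
```

```text
[ 0.62711558 -0.03356755]
rows cm [-15.79  28.2    2.33] twist -0.8304 yaw now 54.42
```

```bash
python3 -m creep '-.6 1 0 -.05;-1.6 2.8 0 -.12;-3 5.3 0 -.22;-4.6 8.2 0 -.32;-6.3 11.2 0 -.42;-8 14.2 0 -.52;-9.7 17.2 0 -.62;-11.4 20.2 0 -.72;-13 23.2 0 -.8;-14.4 25.7 .8 -.83;-15.3 27.3 1.6 -.83;-15.7 28 2.3 -.83;-15.8 28.2 2.3 -.83;-15.8 28.2 2.3 -.83'; python3 -c "
from h import *
loc();rel([*cw(73.2,36),.087],YAW+np.pi/2)"
```

```text
t: 10.75
tcp_pos: [0.6264, -0.033, 0.1484]
tool_rot: [-0.0, 0.629, 0.777, -0.0]
force: [0.6, -0.2, -1.0]
grip_width: 0.0192
finger_force: 30.0
comp xy [72.6 36.7] z 148.44644409995135 Fcomp [ 0.6 -0.3] -0.995728054633608 w 19.19131441025938 29.999852338805795 t 10.75
rows cm [-0.07  0.06  6.14] twist -0.0002 yaw now 101.99
```

```bash
python3 -m creep '0 0 1.5 0;0 .05 3.5 0;0 .05 5 0;0 .05 6 0;0 .05 6.1 0;-.2 .05 6.1 0;-.4 .05 6.1 0;-.4 .05 6.1 0'; python3 -c "
from h import *
loc()"; python3 -m creep '-.1 0 0 0;-.2 0 0 0;-.2 0 0 0'; python3 -c "
from h import *
loc()"
```

```text
t: 11.55
tcp_pos: [0.6284, -0.038, 0.0885]
tool_rot: [0.001, 0.63, 0.777, 0.0]
force: [0.1, -0.6, -0.2]
grip_width: 0.0197
finger_force: 30.0
comp xy [73.5 31.4] z 88.53168223532259 Fcomp [-0.1 -0.6] -0.18124836099464864 w 19.65566329610406 29.999767038971186 t 11.55
t: 11.85
tcp_pos: [0.6284, -0.0395, 0.0879]
tool_rot: [-0.0, 0.63, 0.777, 0.0]
force: [-0.2, 2.2, -0.6]
grip_width: 0.0198
finger_force: 30.0
comp xy [73.3 30. ] z 87.91865870644502 Fcomp [0.2 2.2] -0.5801255191230383 w 19.771542425558607 29.999867300502956 t 11.85
```

```bash
python3 -m creep '.2 0 0 0;.4 .5 0 0;.4 1.5 0 0;.4 2.3 0 0;.2 2.4 0 0;-.3 2.4 0 0;-.7 2.4 0 0;-.7 2.3 0 0;-.7 2.15 0 0;-.7 2.05 0 0;-.7 2 0 0;-.7 2 0 0'; python3 -c "
from h import *
loc()"; python3 -m creep '0 -.1 0 0;0 -.2 0 0;0 -.2 0 0'; python3 -c "
from h import *
loc()"
```

```text
t: 13.05
tcp_pos: [0.6493, -0.0422, 0.0878]
tool_rot: [0.0, 0.629, 0.777, -0.0]
force: [0.0, -0.2, -1.0]
grip_width: 0.0194
finger_force: 30.0
comp xy [93.1 22.9] z 87.83984625772243 Fcomp [-0.  -0.2] -1.032125039410543 w 19.376788159497227 29.999819984659553 t 13.05
t: 13.35
tcp_pos: [0.6485, -0.0425, 0.088]
tool_rot: [0.001, 0.629, 0.777, 0.001]
force: [5.5, 1.3, -2.1]
grip_width: 0.0199
finger_force: 30.0
comp xy [92.2 22.9] z 88.01314613268681 Fcomp [5.6 0.1] -2.1259528346182224 w 19.879520104162747 29.999701995402575 t 13.35
```

```bash
python3 -m creep '0 .15 0 0;.4 .2 0 0;.8 .2 0 0;1.1 0 0 0;1.1 -1 0 0;1.1 -2.2 0 0;1.1 -3.2 0 0;1.1 -3.8 0 0;.8 -3.8 0 0;.4 -3.8 0 0;0 -3.8 0 0;0 -3.7 0 0;0 -3.7 0 0'; python3 -c "
from h import *
loc()"; python3 -m creep '0 .1 0 0;0 .1 0 0'; python3 -c "
from h import *
loc()";  python3 -m creep '0 .08 0 0;0 .08 0 0'; python3 -c "
from h import *
loc()"
```

```text
t: 14.65
tcp_pos: [0.6115, -0.0505, 0.0876]
tool_rot: [-0.0, 0.63, 0.777, 0.0]
force: [0.5, -0.1, -1.5]
grip_width: 0.0198
finger_force: 30.0
comp xy [54.4 22.7] z 87.61162319353846 Fcomp [ 0.4 -0.2] -1.5260970537868903 w 19.77956590802923 29.99985145870596 t 14.65
t: 14.85
tcp_pos: [0.6124, -0.05, 0.0877]
tool_rot: [0.0, 0.629, 0.777, 0.0]
force: [0.6, 0.7, -1.6]
grip_width: 0.0195
finger_force: 30.0
comp xy [55.4 23. ] z 87.7142306217421 Fcomp [0.8 0.6] -1.6301898526360736 w 19.537030144166724 29.999631643295288 t 14.85
t: 15.05
tcp_pos: [0.6131, -0.0499, 0.0878]
tool_rot: [0.0, 0.629, 0.777, 0.0]
force: [0.0, -0.2, -0.4]
grip_width: 0.0192
finger_force: 30.0
comp xy [56.1 22.9] z 87.76050841304986 Fcomp [-0.  -0.2] -0.4448962604039547 w 19.227375081505343 29.999867202714086 t 15.05
```

```bash
python3 -m creep '0 .05 0 0;0 .05 0 0'; python3 -c "
from h import *
loc()"; python3 -m creep '0 .05 0 0;0 .05 0 0'; python3 -c "
from h import *
loc()"
```

```text
t: 15.25
tcp_pos: [0.6136, -0.0499, 0.0877]
tool_rot: [0.0, 0.629, 0.777, 0.0]
force: [0.8, -0.3, -1.4]
grip_width: 0.0197
finger_force: 30.0
comp xy [56.6 22.9] z 87.74127853051526 Fcomp [ 0.7 -0.4] -1.4013568674633832 w 19.72185286345072 29.99981322325766 t 15.25
t: 15.45
tcp_pos: [0.6139, -0.0498, 0.0877]
tool_rot: [-0.0, 0.629, 0.777, -0.0]
force: [-0.3, -0.2, -1.4]
grip_width: 0.0196
finger_force: 30.0
comp xy [56.9 22.9] z 87.71558675068327 Fcomp [-0.4 -0.1] -1.4231516272658318 w 19.63864193595609 29.999878057278693 t 15.45
```

```bash
python3 -m creep '0 .05 0 0;0 .05 0 0'; python3 -c "
from h import *
loc()"; python3 -m creep '0 .05 0 0;0 .05 0 0'; python3 -c "
from h import *
loc()"
```

```text
t: 15.65
tcp_pos: [0.6141, -0.0497, 0.0877]
tool_rot: [-0.0, 0.629, 0.777, -0.0]
force: [-3.6, -0.8, 1.1]
grip_width: 0.0195
finger_force: 30.0
comp xy [57.1 22.9] z 87.7065936182845 Fcomp [-3.7  0. ] 1.0853080695334048 w 19.54532865515894 30.00013062497601 t 15.65
t: 15.85
tcp_pos: [0.6143, -0.0497, 0.0877]
tool_rot: [-0.001, 0.629, 0.777, -0.001]
force: [-4.8, -1.5, 1.8]
grip_width: 0.0197
finger_force: 30.0
comp xy [57.3 22.9] z 87.67879632695264 Fcomp [-5.  -0.4] 1.7783016582817446 w 19.709042203907885 30.00046327477321 t 15.85
```

```bash
python3 -m creep '0 -.2 0 0;0 -.3 -1 0;0 -.3 -3 0;0 0 -4.2 0;-.4 .6 -4.2 0;-.9 1.2 -4.2 0;-1.2 1.6 -4.2 0;-1.27 1.72 -4.2 0;-1.27 1.72 -4.2 0;-1.27 1.72 -4.2 0'; python3 -c "
from h import *
loc();rel([*cw(74.7,10.2),.104],YAW+np.pi/2)"
```

```text
t: 16.85
tcp_pos: [0.6343, -0.0584, 0.1294]
tool_rot: [-0.0, 0.629, 0.777, -0.0]
force: [-0.1, 1.3, -0.4]
grip_width: 0.0191
finger_force: 30.0
comp xy [75.  10.3] z 129.38628462702533 Fcomp [0.1 1.3] -0.366643779023118 w 19.124621657420292 29.99982365872711 t 16.85
rows cm [-0.01 -0.03  2.54] twist -0.0005 yaw now 101.97
```

```bash
python3 -m creep '0 -.03 1 0;0 -.03 2 0;0 -.03 2.5 0;0 -.03 2.5 0'; python3 -c "
from h import *
loc()"; python3 -m creep '0 0 .2 0;0 0 .4 0;0 0 .5 0;0 0 .5 0'; python3 -c "
from h import *
loc()"
```

```text
t: 17.25
tcp_pos: [0.6336, -0.0584, 0.1034]
tool_rot: [-0.001, 0.629, 0.777, -0.0]
force: [-0.5, -0.4, -0.9]
grip_width: 0.0198
finger_force: 30.0
comp xy [74.4 10.4] z 103.43108947716097 Fcomp [-0.6 -0.3] -0.8996610608227876 w 19.808003604483876 29.999706661328673 t 17.25
t: 17.65
tcp_pos: [0.6342, -0.0585, 0.0997]
tool_rot: [0.0, 0.629, 0.777, 0.0]
force: [-0.1, 0.2, -0.4]
grip_width: 0.0198
finger_force: 30.0
comp xy [74.9 10.1] z 99.74397509558754 Fcomp [-0.1  0.2] -0.4346970050902452 w 19.83378325951944 29.999810317531228 t 17.65
```

```bash
python3 -m creep '0 0 .1 0;0 0 .2 0;0 0 .2 0'; python3 -c "
from h import *
loc()"; python3 -m creep '0 0 .1 0;0 0 .2 0;0 0 .2 0'; python3 -c "
from h import *
loc()"
```

```text
t: 17.95
tcp_pos: [0.6341, -0.0585, 0.0976]
tool_rot: [-0.0, 0.629, 0.777, -0.0]
force: [-0.5, 0.4, -0.6]
grip_width: 0.0198
finger_force: 30.0
comp xy [74.9 10.2] z 97.62240837241905 Fcomp [-0.4  0.5] -0.581981946958426 w 19.755929906074755 29.999640472233295 t 17.95
t: 18.25
tcp_pos: [0.6341, -0.0585, 0.0956]
tool_rot: [-0.0, 0.629, 0.777, -0.0]
force: [-0.2, -0.2, -0.8]
grip_width: 0.0197
finger_force: 30.0
comp xy [74.8 10.2] z 95.5616772767816 Fcomp [-0.2 -0.1] -0.765262078932187 w 19.704781720130637 29.999777264893055 t 18.25
```

```bash
python3 -m creep '0 0 .3 0;0 0 .6 0;0 0 .8 0;0 0 .8 0'; python3 -c "
from h import *
loc()"; python3 -m creep '0 0 .1 0;0 0 .2 0;0 0 .3 0;0 0 .3 0'; python3 -c "
from h import *
loc()"
```

```text
t: 18.65
tcp_pos: [0.634, -0.0585, 0.0873]
tool_rot: [-0.0, 0.63, 0.777, -0.0]
force: [0.0, -0.5, -0.5]
grip_width: 0.0196
finger_force: 30.0
comp xy [74.7 10.2] z 87.29469587703319 Fcomp [-0.1 -0.5] -0.5051725627245695 w 19.646126727472662 29.999796990305185 t 18.65
t: 19.05
tcp_pos: [0.6341, -0.0585, 0.0846]
tool_rot: [-0.0, 0.63, 0.777, -0.0]
force: [-0.5, -0.6, -0.9]
grip_width: 0.02
finger_force: 30.0
comp xy [74.8 10.2] z 84.63671629351127 Fcomp [-0.6 -0.5] -0.9271328914545117 w 19.962270073485644 29.999790145084262 t 19.05
```

```bash
python3 -m creep '0 0 .08 0;0 0 .15 0;0 0 .15 0'; python3 -c "
from h import *
loc()"; python3 -m creep '0 0 .08 0;0 0 .08 0;0 0 .08 0'; python3 -c "
from h import *
loc()"
```

```text
t: 19.35
tcp_pos: [0.6342, -0.0585, 0.0835]
tool_rot: [0.0, 0.629, 0.777, 0.0]
force: [-0.8, 0.9, 2.4]
grip_width: 0.0198
finger_force: 30.0
comp xy [75.  10.1] z 83.52463171271322 Fcomp [-0.6  1.1] 2.361266254016017 w 19.785744268257336 30.000112233683467 t 19.35
t: 19.65
tcp_pos: [0.6343, -0.0586, 0.0834]
tool_rot: [0.001, 0.629, 0.777, 0.0]
force: [-1.6, 0.9, 7.2]
grip_width: 0.0194
finger_force: 30.0
comp xy [75. 10.] z 83.44826432222324 Fcomp [-1.3  1.2] 7.231700472110468 w 19.435630731499717 30.00119880773127 t 19.65
```

The clip stops firmly at 83.4 mm tip height, which is the computed seated value. I ease off, let go, and move above the moving ring.

```bash
python3 -m creep '0 0 -.1 0;0 0 -.15 0;0 0 -.15 0'; python3 -m creep '0 0 0 0;0 0 0 0;0 0 0 0;0 0 -1 0;0 0 -3 0;0 0 -5.5 0;0 0 -6.5 0;0 0 -6.5 0' 0.45;  python3 -c "
from h import *
loc();rel([*cw(-112,-25),.085],YAW)"
```

```text
t: 19.95
tcp_pos: [0.6341, -0.0585, 0.0837]
tool_rot: [-0.0, 0.629, 0.777, -0.0]
force: [-0.2, -0.1, -0.4]
grip_width: 0.0197
finger_force: 30.0
t: 20.75
tcp_pos: [0.6347, -0.0586, 0.1507]
tool_rot: [0.002, 0.629, 0.777, 0.001]
force: [0.1, -0.9, -0.5]
grip_width: 0.0482
finger_force: 0.0
comp xy [75.4  9.9] z 150.69841844478594 Fcomp [-0.1 -0.9] -0.49829554397632303 w 48.18711326280381 0.0 t 20.75
rows cm [ -3.49 -18.76   6.52] twist 1.5704 yaw now 101.98
```

```bash
python3 -m creep '-.1 -1 0 .1;-.4 -2.5 0 .22;-.7 -4.5 0 .35;-1.1 -6.5 0 .48;-1.5 -8.5 0 .62;-1.9 -10.5 0 .76;-2.3 -12.5 0 .9;-2.6 -14.5 0 1.04;-2.9 -16.2 0 1.18;-3.2 -17.5 1 1.32;-3.4 -18.4 2 1.45;-3.45 -18.8 3.5 1.57;-3.45 -18.8 5 1.57;-3.45 -18.8 5.8 1.57;-3.45 -18.8 5.8 1.57' 1; python3 - <<'E'
from h import *
loc();rel([*cw(-112,-24.5),.062],YAW)
a,_=grab('side'); b,_=grab('top')
b=cv2.resize(b[125:250,355:440,::-1],None,fx=4,fy=4,interpolation=cv2.INTER_CUBIC)
a=cv2.resize(a[140:220,240:360,::-1],None,fx=3.5,fy=3.5,interpolation=cv2.INTER_CUBIC)
h=max(a.shape[0],b.shape[0]); f=lambda i:cv2.copyMakeBorder(i,0,h-i.shape[0],0,0,cv2.BORDER_CONSTANT)
cv2.imwrite('pics/s4.png',np.hstack([f(b),f(a)]))
E
```

```text
t: 22.25
tcp_pos: [0.4568, -0.1309, 0.0897]
tool_rot: [-0.001, 0.994, 0.105, -0.001]
force: [-0.9, 0.3, 0.8]
grip_width: 0.0005
finger_force: 0.0
comp xy [-113.6  -23.8] z 89.7239150041182 Fcomp [-0.8  0.5] 0.7696372638325185 w 0.529405713017883 0.0 t 22.25
rows cm [0.17 0.08 2.77] twist 0.0006 yaw now 12.04
```

View pics/s4.png

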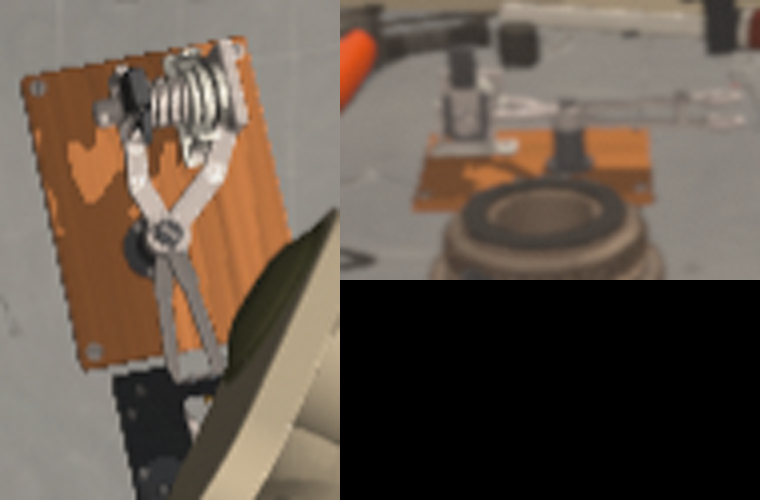

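The clip's grip stands upright at (133,90) in the groove and the handles are still held. I lower the closed fingers onto the outer half of the moving ring.

```bash
python3 -m creep '.1 .05 1 0;.15 .05 2 0;.15 .05 2.6 0;.15 .05 2.6 0'; python3 -c "
from h import *
loc()"; python3 -m creep '0 0 .1 0;0 0 .2 0;0 0 .2 0'; python3 -c "
from h import *
loc()"
```

```text
t: 22.75
tcp_pos: [0.4585, -0.1312, 0.064]
tool_rot: [-0.001, 0.994, 0.105, -0.001]
force: [0.9, -0.1, -0.0]
grip_width: 0.0006
finger_force: 0.0
comp xy [-112.   -24.4] z 63.95705164979536 Fcomp [ 0.9 -0.3] -0.04603995284203388 w 0.6254276904873225 0.0 t 22.75
t: 23.05
tcp_pos: [0.459, -0.1315, 0.063]
tool_rot: [0.0, 0.995, 0.105, 0.0]
force: [1.0, 0.4, 1.5]
grip_width: 0.0002
finger_force: 0.0
comp xy [-111.6  -24.8] z 63.03189502354131 Fcomp [1.1 0.2] 1.4841621596160914 w 0.18211920712091728 0.0 t 23.05
```

```bash
python3 -m creep '0 0 .1 0;0 0 .2 0;0 0 .2 0'; python3 -c "
from h import *
loc()"; python3 -m creep '0 0 .1 0;0 0 .1 0'; python3 -c "
from h import *
loc()"
```

```text
t: 23.35
tcp_pos: [0.4589, -0.1314, 0.0609]
tool_rot: [-0.0, 0.995, 0.105, -0.0]
force: [-0.3, -0.9, -0.3]
grip_width: 0.0008
finger_force: 0.0
comp xy [-111.6  -24.8] z 60.88041707240838 Fcomp [-0.5 -0.8] -0.33659353708153084 w 0.7962487312782479 0.0 t 23.35
t: 23.55
tcp_pos: [0.459, -0.1315, 0.06]
tool_rot: [0.0, 0.994, 0.105, 0.0]
force: [0.1, 0.1, 1.7]
grip_width: 0.0004
finger_force: 0.7
comp xy [-111.6  -24.8] z 60.026313454008125 Fcomp [0.1 0. ] 1.6990155460082323 w 0.3532062546394647 0.6942821923439624 t 23.55
```

```bash
python3 -m creep '0 0 .1 0;0 0 .1 0'; python3 -c "
from h import *
loc()"; python3 -m creep '0 0 .1 0;0 0 .1 0;0 0 .1 0'; python3 -c "
from h import *
loc()"
```

```text
t: 23.75
tcp_pos: [0.4592, -0.1317, 0.0592]
tool_rot: [0.0, 0.994, 0.105, 0.0]
force: [-0.5, -0.5, 3.6]
grip_width: 0.0005
finger_force: 2.1
comp xy [-111.4  -25.1] z 59.17485351573769 Fcomp [-0.6 -0.4] 3.625648757738423 w 0.5214506903896604 2.1090146724600345 t 23.75
t: 24.05
tcp_pos: [0.4594, -0.1317, 0.0581]
tool_rot: [0.0, 0.995, 0.105, 0.0]
force: [-0.2, -2.0, 4.3]
grip_width: 0.0004
finger_force: 2.2
comp xy [-111.3  -25.1] z 58.144436799061396 Fcomp [-0.6 -1.9] 4.34926306545902 w 0.41323572708855894 2.238776061394674 t 24.05
```

```bash
python3 -m creep '0 0 .1 0;0 0 .1 0;0 0 .1 0'; python3 -c "
from h import *
loc()"; python3 -m creep '0 0 .1 0;0 0 .1 0;0 0 .1 0'; python3 -c "
from h import *
loc()"
```

```text
t: 24.35
tcp_pos: [0.4593, -0.1316, 0.0571]
tool_rot: [0.0, 0.995, 0.105, 0.0]
force: [0.5, -2.0, 5.2]
grip_width: 0.0
finger_force: 2.6
comp xy [-111.4  -25. ] z 57.08188964827266 Fcomp [ 0. -2.] 5.202669088416204 w 0.035076846585282276 2.6218289171811193 t 24.35
t: 24.65
tcp_pos: [0.4593, -0.1317, 0.0561]
tool_rot: [0.0, 0.995, 0.105, 0.0]
force: [1.3, -2.1, 6.3]
grip_width: 0.0001
finger_force: 3.0
comp xy [-111.3  -25.1] z 56.11629638016589 Fcomp [ 0.8 -2.4] 6.338152669904733 w 0.1418788356473757 2.973147743032314 t 24.65
```

```bash
python3 - <<'E'
from h import *
b,_=grab('top'); loc()
crop(b,370,125,430,235,5,'pics/s5.png')
E
```

```text
comp xy [-111.4  -25. ] z 56.13068743020032 Fcomp [ 0.6 -2.2] 5.723042386440963 w 0.5202008101001345 2.96991060662549 t 24.7
```

View pics/s5.png

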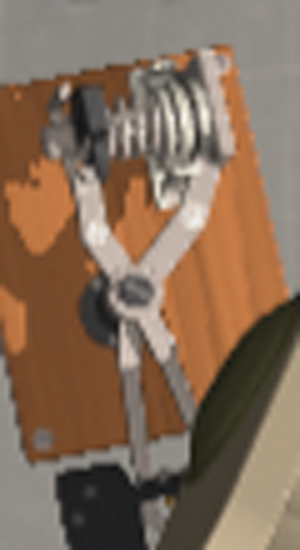

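The handles have swung apart: the moving shank is at (180,390) and the fork has moved back to (60,100). I follow the ring outward to ease the friction, then lift.

```bash
python3 -m creep '0 .2 0 0;0 .4 0 0;0 .6 0 0;0 .6 0 0'; python3 -c "
from h import *
loc()"; python3 -m creep '0 0 -.3 0;0 0 -.8 0;0 0 -2 0;0 1 -5 0;-1 4 -8 0;-3 8 -10 0;-4 12 -12 0;-5 16 -14 0;-6 20 -14 0;-6 24 -14 0;-6 26 -14 0;-6 26 -14 0'; python3 - <<'E'
from h import *
b,_=grab('top'); a,_=grab('side'); loc()
b=cv2.resize(b[130:250,350:440,::-1],None,fx=5,fy=5,interpolation=cv2.INTER_CUBIC)
a=cv2.resize(a[140:220,250:330,::-1],None,fx=4,fy=4,interpolation=cv2.INTER_CUBIC)
h=max(a.shape[0],b.shape[0]); f=lambda i:cv2.copyMakeBorder(i,0,h-i.shape[0],0,0,cv2.BORDER_CONSTANT)
cv2.imwrite('pics/s6.png',np.hstack([f(b),f(a)]))
E
```

```text
t: 25.1
tcp_pos: [0.4608, -0.1374, 0.0562]
tool_rot: [0.0, 0.995, 0.105, 0.001]
force: [2.1, 0.1, 4.4]
grip_width: 0.0006
finger_force: 2.9
comp xy [-111.1  -31. ] z 56.15575380190524 Fcomp [ 2.1 -0.3] 4.434682336304361 w 0.6201664576436394 2.913804692798294 t 25.1
t: 26.3
tcp_pos: [0.4551, -0.4056, 0.1947]
tool_rot: [-0.001, 0.995, 0.104, -0.001]
force: [-1.1, -0.2, -0.4]
grip_width: 0.0002
finger_force: 0.0
comp xy [-171.7 -289.7] z 195.27116207708292 Fcomp [ 0.7 -0. ] -0.13745438975928892 w 0.1783056799607172 0.0 t 26.4
```

View pics/s6.png

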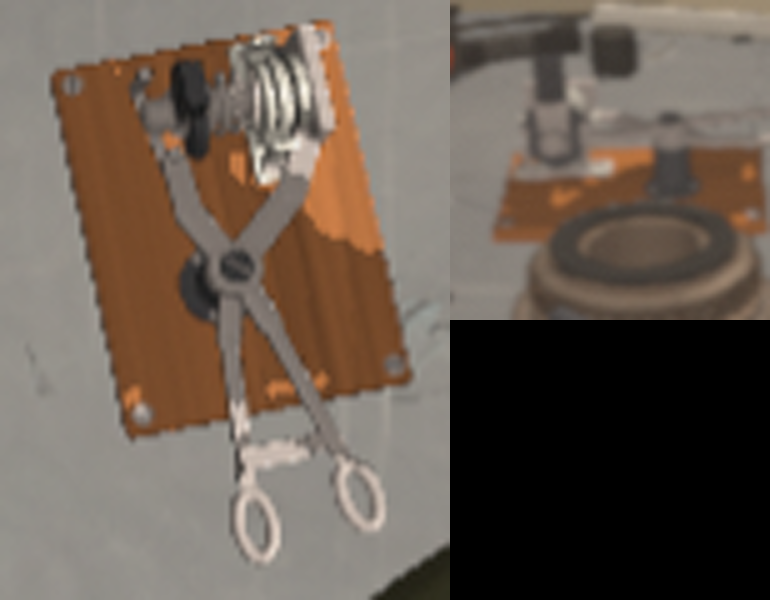

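The handles are fully open, with the rings back at (257,523) and (360,493). The clip stands upright at (188,90) with the retainer resting against it, so I hand in.

```bash
python3 -c "
from h import *
print(ticket.job_done())"
```

```text
the job is handed in; nothing more can be done
None
```

The job is handed in at about 26 s: the compressor was squeezed to its second tooth, the small clip was pushed fully down over the groove and let go, and the handles sprang open with the retainer resting against the clip.

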